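# Stack the tube cases and hold the clip open on the consignment card

## Task

Get this consignment ready on the dispatch tray: stack the blue tube case squarely on the grey case that is already there, then the white case squarely on the blue one. Then pick up the red spring clip by its two upright handles, squeeze it wide open, and lower it over the middle of the top edge of the yellow card so that the card stands between the gaping jaws, clear of both. Finish like that, still holding the clip wide open there so a colleague can slip the form in; leave the bowl, the sanitiser bottle and the label roll alone.

Things in the scene. Friction and masses are not known exactly. Their poses are not given: they have to be found in the camera images.
- case_base: Grey case with a black lid, first of the column, lying loose (0.4 kg) on the tray (8 mm thick board, so its underside is at 8 mm); 54 mm (x) by 90 mm (y) by 40 mm high, flat lid; origin at the centre of its underside, z up
- case_blue: Blue closed case, loose on the bench, about 0.2 kg; 54 mm (x) by 90 mm (y) by 40 mm high, flat lid; origin at the centre of its underside, z up
- case_white: White closed case, loose on the bench, about 0.2 kg; 54 mm (x) by 90 mm (y) by 40 mm high, flat lid; origin at the centre of its underside, z up
- clip: Red spring clip like a large clothes peg, 80 g, standing on its black jaws on the bench, handles up in a V. Origin midway between the two jaw tips, at the underside when shut; z up to the handles, jaws and handles move along x; 28 mm wide along y. Hinge (6 mm radius coil) 45 mm above the origin. Jaw tips are 3 mm apart shut; wide open 29 mm apart inside, reaching 26 mm to each side and 2 mm higher.
- clip_grip (a point): Point on the clip midway between its two handle ends, 85 mm above its origin, axes as the clip. Each handle ends in a rounded bar along y, 8 mm thick, 26 mm long; over both bars 56 mm along x when shut, about 31 mm when squeezed to the stop (the bars then stand 5 mm higher).
- jaw_front (a joint): How far each half of the clip has turned: 0 shut, 0.30 rad wide open at its stop; above 0.2 counts as wide open. Both halves turn equally. Squeezing the handle ends takes about 5 N to start and 11 N at the stop; a firmer grip just rests on the stop, and the spring shuts the clip when the grip eases.
- card_top (a point): Middle of the top edge of the upright yellow card, 140 mm above the bench. The card is 4 mm thick (along x of this point), 84 mm wide (along y), rigidly held in a grey holder (20 mm thick, up to 38 mm above the bench) at the end of the tray; z up. The grey case lies on the same tray at about +175 mm along this y, its long side along y.
- bowl: Orange bowl, 124 mm wide, 55 mm high, bystander; origin at the centre of its underside
- sanitiser: Clear bottle, 56 mm wide, 130 mm high, bystander; origin at the centre of its underside
- label_roll: Paper label roll, a ring 84 mm wide and 40 mm high lying flat, bystander; origin at the centre of its underside
Things that resemble listed ones, but are neither listed nor needed, are in the scene too. Leave any turquoise look-alike of the case_blue alone. Several things look just like the clip: the one meant starts farthest from the robot's base.

How it is judged:
By the outcome, as a careful person would: the job done as asked, in the order asked, and still so for the second after the job is handed in, while the arm keeps its last pose, push and grip.
It also fails if it takes over 70 s, if anything falls off the work surface, if the arm or the gripper's body presses on something with over 40 N, if the wrist force passes 120 N, or if a joint passes its speed limit or range.

## Robot

A 6-joint arm with a two-finger parallel gripper is mounted at the origin on the work surface. World frame = base frame: x ahead of the robot, y to its left, z up, the work surface at z = 0. Lengths are in mm, angles in rad, forces in N, time in s.
With the tool pointing down it reaches from about 275 to 850 mm from the base axis. Payload 19 kg.
Tool frame: the origin (TCP) lies at the very end of the fingers, on their centre line; the grasp point (between the pads) lies 19 mm behind it; z points along the fingers, y is the line along which they close (so a half turn about z gives the same grasp; the last joint's range is limited). The gripper opens to 85 mm and grips with 20 to 120 N. Pads are 22 mm wide; open, the fingers measure 114 mm over their backs; the gripper's body (76 mm by 85 mm) begins 54 mm behind the grasp point. The pads swing forward as they close: fully open they stand 13 mm farther back than shut.
Start: joints at [-1.338, 0.15, 1.437, -0, 1.554, -0.134], TCP at [206.185, -536.729, 231.267] pointing down, gripper open.
Joint ranges: [-2.8, 2.8], [-0.68, 2.1], [0.12, 2.68], [-1.39, 4.53], [0.16, 2.79], [-2.81, 2.81]. Speed limits (rad/s): [1.89, 1.89, 2.22, 3.01, 3.01, 3.01].

## Interface

Orientations are given as a rotation vector (axis times angle).
In Python, from cell import robot gives the robot as it stands. The module is installed in compiled form; this text tells all that it offers.
- The arm moves only by the shell command python3 -m jog 'ROWS' [FORCE]. ROWS is JSON, one flat list of numbers, 5 for each row, row after row: the shift along the tool's x, y, z in cm, then the turn about the tool's z in degrees, then the finger opening in cm, from 0 to 8.54. A call has 1 to 5 rows; each row is the pose to reach, as a shift and turn from the pose commanded when the call began, along the tool's axes at that moment; what a row does not reach only later rows make up. A row lasts 1/10 s, in which the tool goes at most 50 mm and 8.59 degrees, less where a joint would pass 70% of its speed; a pose out of reach is approached as far as the arm can. A call with a gripper value outside its range is refused whole. The fingers move at their own pace and stop on an object; FORCE is the grip in N (left out, the last holds). Time passes only in rows, so rows that repeat a pose let the fingers close. It gives the time, the measured TCP pose, the force, the opening and the grip force at its end, in the units of the state.
- robot.get_state(): the state, without advancing time (a new reading comes with each control period).
- robot.get_image(name): name is "scene" or "top"; returns the picture (420x560x3 uint8, red, green, blue); there is no depth.
- robot.calibration(name): a dict with "fx", "fy", "cx", "cy" (pixels), "T" (4x4, takes a point from camera to world coordinates). Camera axes: x right, y up, looking along -z (the intrinsics and any distortion apply to the point x, -y, -z); pixel columns grow to the right and rows downward; lengths in mm; the calibration is good to about 2 mm. A picture is of the moment at which its call begins. calibration takes no time and is no camera call.
- robot.hand_in(): hands the job in; it is judged then, once.
Trained networks look in the newest picture that a camera, given by its name, has taken for a name from the list of things; names that differ only in an ending like _2 or _b are one class to them, and where a whole thing is asked for, a point or a joint stands for the part that bears it (a point fixed in the world has none). Each returns a list of dicts, best first, with "confidence" (0 to 1); they miss things now and then, are a little off and sometimes report something else, mostly with a low value. They report only what shows in the picture. A call takes as long as a camera call. They do not tell look-alikes from the thing itself.
- robot.recognise(camera, label): "extent" ([left, top, right, bottom] in pixels, round what is visible of it).
The state is a dict: "time_s": time; "q": joint angles; "qd": joint speeds; "joint_torque": joint torques, N m; "eef_pos": TCP position; "tcp_rot": TCP orientation; "wrist_force": force on the tool from outside, world axes, zero at the start; "wrist_torque": the same for the moment, N m; "finger_gap": finger opening in mm; "grasp_force": force on a finger pad.
Only numpy, scipy, OpenCV 4.12 (cv2) and the standard library are available. Lean on these libraries where they do the work, as an engineer would, in place of code of your own. Each camera call takes 0.05 s, during which the arm holds its last target. There are 200 camera calls.

## Working session

There is one attempt and no reset: what is moved stays moved. The work goes in short steps, Python scripts to look and compute and a shell command to move; the robot and the scene stay as the last step left them, time stands still between calls to the robot, and variables do not carry over. Pictures are saved under pics/ and viewed, at most 10 in all, crops included, and the job is handed in when it is done.

```bash
mkdir -p pics; ls
python3 - <<'E'
from cell import robot
import cv2,numpy as np
for n in("scene","top"):
    im=robot.get_image(n);cv2.imwrite(f"pics/{n}0.png",im[:,:,::-1])
    c=robot.calibration(n);print(n,{k:(np.round(v,3).tolist()) for k,v in c.items()})
    for l in("case_base","case_blue","case_white","clip","bowl","sanitiser","label_roll"):
        print(l,[(np.round(d["extent"]).tolist(),round(d["confidence"],2)) for d in robot.recognise(n,l)])
s=robot.get_state();print(s["time_s"],s["eef_pos"],s["tcp_rot"],s["finger_gap"])
E
```

```text
pics
scene {'fx': 437.722, 'fy': 437.722, 'cx': 281.349, 'cy': 205.742, 'T': [[0.404, -0.776, 0.485, 1044.907], [0.914, 0.351, -0.201, -204.741], [-0.014, 0.525, 0.851, 995.876], [0.0, 0.0, 0.0, 1.0]]}
case_base [([296.0, 209.0, 337.0, 244.0], 0.88)]
case_blue [([394.0, 164.0, 436.0, 192.0], 0.9), ([394.0, 122.0, 425.0, 159.0], 0.64)]
case_white [([337.0, 146.0, 375.0, 184.0], 0.62)]
clip [([176.0, 159.0, 192.0, 186.0], 0.88), ([163.0, 196.0, 180.0, 226.0], 0.75)]
bowl [([79.0, 267.0, 134.0, 322.0], 0.65)]
sanitiser [([399.0, 208.0, 428.0, 247.0], 0.6)]
label_roll [([162.0, 316.0, 203.0, 356.0], 0.86)]
top {'fx': 388.123, 'fy': 388.123, 'cx': 284.911, 'cy': 205.34, 'T': [[0.005, 0.999, -0.051, 446.53], [-1.0, 0.003, -0.028, -14.852], [-0.027, 0.051, 0.998, 1229.543], [0.0, 0.0, 0.0, 1.0]]}
case_base [([249.0, 172.0, 280.0, 193.0], 0.96)]
case_blue [([147.0, 179.0, 182.0, 201.0], 0.92), ([136.0, 214.0, 165.0, 240.0], 0.62)]
case_white [([187.0, 212.0, 220.0, 241.0], 0.72), ([416.0, 170.0, 457.0, 212.0], 0.32)]
clip [([366.0, 228.0, 378.0, 247.0], 0.61), ([342.0, 262.0, 357.0, 283.0], 0.5)]
bowl [([417.0, 169.0, 458.0, 210.0], 0.81)]
sanitiser [([187.0, 134.0, 209.0, 154.0], 0.56)]
label_roll [([378.0, 128.0, 406.0, 156.0], 0.78)]
0.8 [ 206.1836132  -536.71703313  231.2410417 ] [-3.08874246e+00 -5.72870999e-01  1.81934367e-05] 85.21813871503707
```

View pics/scene0.png

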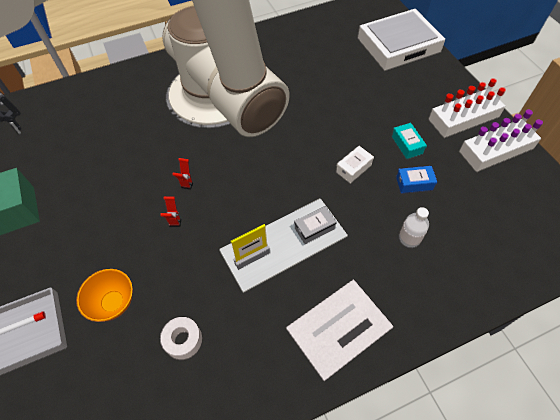

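View pics/top0.png

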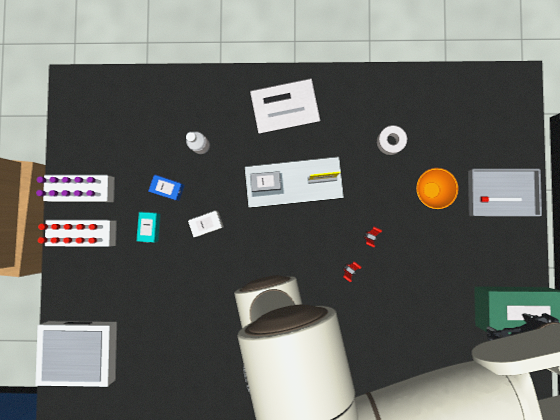

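The clip look-alikes are at top-view pixels (372,237) and (350,272), which are (171,211) and (184,173) in the scene view. The one farthest from the base is top (372,237) / scene (171,211). For blue, the candidates are blue at top (165,187) and turquoise at (148,227), and I choose blue. The white case is at top (205,223). Next I check these choices in a close crop.

Run:
```python
import cv2,numpy as np
t=cv2.imread("pics/top0.png");s=cv2.imread("pics/scene0.png")
def c(im,x,y,w,h,k): return cv2.resize(im[y:y+h,x:x+w],(400,300),interpolation=cv2.INTER_NEAREST)
a=np.hstack([c(t,240,150,108,81,0),c(s,216,190,136,102,0)])
b=np.hstack([c(t,330,215,80,60,0),c(s,145,160,80,60,0)])
cv2.imwrite("pics/crop0.png",np.vstack([a,b]))
```

```text
(no output)
```

View pics/crop0.png

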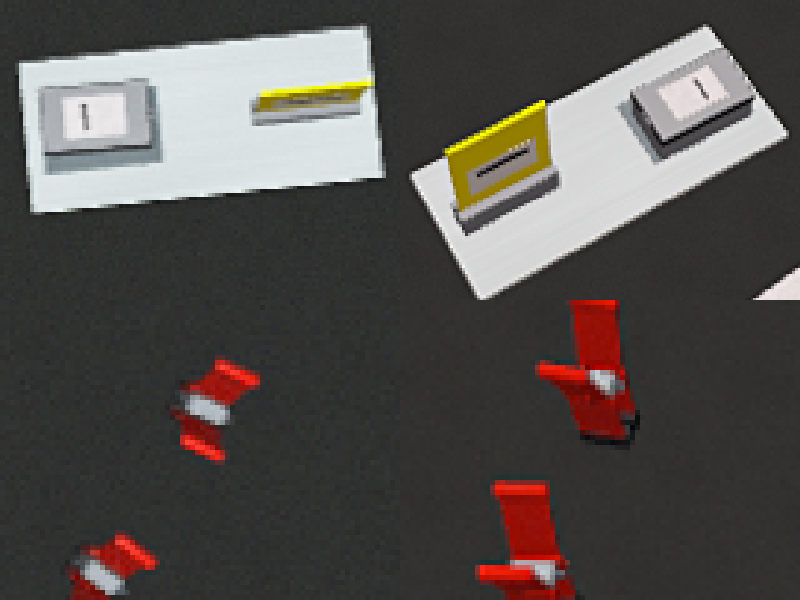

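```bash
cat > h.py <<'E'
import cv2,numpy as np
from scipy.optimize import minimize,least_squares
from cell import robot
C={n:robot.calibration(n) for n in("scene","top")}
def proj(n,P):
    c=C[n];T=np.array(c["T"]);p=(np.atleast_2d(P)-T[:3,3])@T[:3,:3]
    return np.c_[c["cx"]+c["fx"]*p[:,0]/-p[:,2],c["cy"]-c["fy"]*p[:,1]/-p[:,2]]
def ray(n,uv,z):
    c=C[n];T=np.array(c["T"]);d=T[:3,:3]@[(uv[0]-c["cx"])/c["fx"],-(uv[1]-c["cy"])/c["fy"],-1]
    return T[:3,3]+d*(z-T[2,3])/d[2]
def place(P,x,y,a): 
    c,s=np.cos(a),np.sin(a);P=np.asarray(P,float);return np.c_[x+c*P[:,0]-s*P[:,1],y+s*P[:,0]+c*P[:,1],P[:,2]]
def box(z0,h=40): return [[i*27,j*45,z0+k*h] for i in(-1,1) for j in(-1,1) for k in(0,1)]
def soft(n,P,roi,k=8):
    x,y,w,h=roi;m=np.zeros((h*k,w*k),np.uint8)
    q=cv2.convexHull(np.round((proj(n,P)-[x-.5,y-.5])*k).astype(np.int32));cv2.fillConvexPoly(m,q,255)
    return cv2.resize(m,(w,h),interpolation=cv2.INTER_AREA)/255.
def fitmask(masks,P,g):
    # masks {cam:(roi,float mask)}
    f=lambda v:sum(np.abs(soft(n,place(P,v[0],v[1],v[2]/50),r)-m).sum() for n,(r,m) in masks.items())
    best=min((minimize(f,[g[0],g[1],a*50],method="Nelder-Mead",options=dict(initial_simplex=[[g[0],g[1],a*50],[g[0]+15,g[1],a*50],[g[0],g[1]+15,a*50],[g[0],g[1],a*50+15]])) for a in np.atleast_1d(g[2])),key=lambda r:r.fun)
    return best.x[0],best.x[1],best.x[2]/50,best.fun
def fgmask(im,ext,fg,bg=48.,pad=8):
    l,t,r,b=[int(round(v)) for v in ext];x,y=l-pad,t-pad;w,h=r-l+2*pad,b-t+2*pad
    v=im[y:y+h,x:x+w].max(2).astype(float)
    return (x,y,w,h),np.clip((v-bg-10)/(fg-bg-10),0,1)
E
python3 - <<'E'
from h import *
I={n:cv2.imread(f"pics/{n}0.png") for n in C}
E={"blue":dict(scene=[398,164,438,192],top=[147,175,182,201]),"white":dict(scene=[337,146,375,184],top=[187,210,222,238])}
for k,e in E.items():
    M={n:fgmask(I[n],e[n],75) for n in e}
    g=ray("top",[(e["top"][0]+e["top"][2])/2,(e["top"][1]+e["top"][3])/2],30)
    for m in(M,{"top":M["top"]},{"scene":M["scene"]}):
        print(k,np.round(fitmask(m,box(0),[g[0],g[1],np.arange(-1.5,1.6,.5)]),3),[v[1].sum().round() for v in m.values()])
# lid corners of base & card/tray by hand from crops
k=.27
for nm,z,L in(("lid",48,[(40,87),(148,80),(153,147),(45,155)]),("tray",8,[(20,62),(368,27),(383,178),(33,212)])):
    print(nm,[ray("top",(240+u*k-.5,150+v*k-.5),z)[:2].round().tolist() for u,v in L])
k=.34
for nm,z,L in(("lid",48,[(632,92),(722,50),(753,92),(660,140)]),("tray",8,[(411,177),(708,26),(788,134),(482,299)]),("card",140,[(449,152),(545,102)])):
    print(nm,[ray("scene",(216+(u-400)*k-.5,190+v*k-.5),z)[:2].round().tolist() for u,v in L])
# yellow and bright red masks
for n,r in(("top",(300,160,50,40)),("scene",(226,215,50,60))):
    x,y,w,h=r;c=I[n][y:y+h,x:x+w].astype(int);m=(c[...,2]>210)&(c[...,1]>200)&(c[...,0]<90)
    ys,xs=np.nonzero(m);print(n,"brightyellow",len(xs),cv2.minAreaRect(np.c_[xs+x,ys+y].astype(np.float32)))
for n,r in(("top",(362,225,22,26)),("scene",(160,192,26,38))):
    x,y,w,h=r;c=I[n][y:y+h,x:x+w].astype(int);m=((c[...,2]>200)&(c[...,1]<60)).astype(np.uint8)
    q=cv2.connectedComponentsWithStats(m);print(n,q[2].tolist(),(q[3]+[x,y]).round(2).tolist())
E
```

```text
blue [ 5.62135e+02  3.92812e+02 -3.12000e-01  1.25949e+02] [np.float64(954.0), np.float64(617.0)]
blue [ 5.64076e+02  3.94421e+02 -3.16000e-01  4.77610e+01] [np.float64(617.0)]
blue [ 5.61268e+02  3.92327e+02 -3.17000e-01  5.69690e+01] [np.float64(954.0)]
white [4.49032e+02 2.65786e+02 3.39000e-01 1.23208e+02] [np.float64(847.0), np.float64(625.0)]
white [4.51376e+02 2.67577e+02 3.61000e-01 4.42670e+01] [np.float64(625.0)]
white [4.48144e+02 2.65125e+02 3.28000e-01 3.40350e+01] [np.float64(847.0)]
lid [[606.0, 125.0], [612.0, 35.0], [556.0, 31.0], [550.0, 120.0]]
tray [[633.0, 147.0], [663.0, -151.0], [534.0, -163.0], [504.0, 134.0]]
lid [[559.0, 31.0], [553.0, 119.0], [601.0, 124.0], [610.0, 33.0]]
tray [[537.0, -165.0], [504.0, 133.0], [632.0, 146.0], [663.0, -149.0]]
card [[597.0, -137.0], [587.0, -56.0]]
top brightyellow 30 ((324.9755859375, 173.28050231933594), (0.9938838481903076, 28.16004180908203), 83.6598129272461)
scene brightyellow 54 ((247.7000274658203, 232.9000244140625), (1.3416404724121094, 37.11872863769531), 63.43495178222656)
top [[0, 0, 22, 26, 549], [11, 3, 1, 1, 1], [13, 3, 6, 4, 11], [4, 17, 2, 2, 2], [6, 18, 2, 2, 2], [8, 19, 4, 3, 7]] [[372.44, 237.54], [373.0, 228.0], [377.64, 229.55], [366.5, 242.5], [368.5, 243.5], [371.71, 245.14]]
scene [[0, 0, 26, 38, 943], [4, 5, 10, 2, 20], [12, 19, 1, 1, 1], [14, 19, 3, 1, 3], [1, 21, 10, 3, 21]] [[172.74, 210.7], [168.5, 197.5], [172.0, 211.0], [175.0, 211.0], [165.29, 213.95]]
```

```bash
cat >> h.py <<'E'
def edgefit(ims,segs,g,cams=("top","scene"),fixyaw=None):
    G={}
    for n in cams:
        L=cv2.GaussianBlur(ims[n],(0,0),.7).astype(np.float32);gx=cv2.Sobel(L,cv2.CV_32F,1,0)
        gy=cv2.Sobel(L,cv2.CV_32F,0,1);G[n]=np.sqrt((gx**2+gy**2).max(2))
    segs=np.array(segs,float);t=np.linspace(.04,.96,40)[:,None]
    P=np.vstack([a+(b-a)*t for a,b in segs])
    def f(v):
        s=0
        for n in cams:
            q=proj(n,place(P,v[0],v[1],v[2]/50 if fixyaw is None else fixyaw)).astype(np.float32)
            m=cv2.remap(np.minimum(G[n],400),q[:,0].copy(),q[:,1].copy(),cv2.INTER_LINEAR);s-=m.mean()
        return s
    S=lambda d:[[g[0]+a*d,g[1]+b*d,g[2]*50+c*d] for a,b,c in((-1,-1,-1),(2,0,0),(0,2,0),(0,0,2))]
    r=min((minimize(f,S(d)[0],method="Nelder-Mead",options=dict(initial_simplex=S(d))) for d in(1,2,3,-1,-2,-3)),key=lambda r:r.fun)
    return np.r_[r.x[:2],r.x[2]/50,r.fun].round(3)
def rect(a,b,z): c=[[-a,-b,z],[a,-b,z],[a,b,z],[-a,b,z]];return [(c[i],c[i-1]) for i in range(4)]
E
python3 - <<'E'
from h import *
I={n:cv2.imread(f"pics/{n}0.png") for n in C}
for nm,s,g in(("base",rect(27,45,48),(581,78,.08)),("blue",rect(27,45,40),(563,393,-.315)),("white",rect(27,45,40),(450,266,.34)),("card",rect(2,42,140),(592,-96,.104)),("tray",rect(65,150,8),(583,-8,.104))):
    for c in(("top","scene"),("top",),("scene",)): print(nm,c,edgefit(I,s,g,c))
o=[]
for n,uv in(("top",[(377.2,229.3),(370,244.1)]),("scene",[(169,197.3),(165.3,214)])):
    p=[ray(n,q,88)[:2] for q in uv];d=p[0]-p[1];print(n,(p[0]+p[1])/2,np.linalg.norm(d),np.arctan2(d[1],d[0]))
E
```

```text
base ('top', 'scene') [ 5.81117e+02  7.98600e+01  1.00000e-01 -4.62142e+02]
base ('top',) [ 5.83721e+02  8.07170e+01  8.70000e-02 -2.13982e+02]
base ('scene',) [ 5.80024e+02  7.93420e+01  9.20000e-02 -3.02136e+02]
blue ('top', 'scene') [ 5.62706e+02  3.91446e+02 -3.11000e-01 -7.58063e+02]
blue ('top',) [ 5.63339e+02  3.92470e+02 -3.08000e-01 -3.97141e+02]
blue ('scene',) [ 5.62303e+02  3.90702e+02 -3.09000e-01 -3.70635e+02]
white ('top', 'scene') [ 4.49753e+02  2.65000e+02  3.41000e-01 -7.60706e+02]
white ('top',) [ 4.50398e+02  2.65585e+02  3.43000e-01 -3.92946e+02]
white ('scene',) [ 4.49489e+02  2.64439e+02  3.40000e-01 -3.72932e+02]
card ('top', 'scene') [ 5.91979e+02 -9.82040e+01  8.40000e-02 -7.40296e+02]
card ('top',) [ 5.93693e+02 -9.75670e+01  1.04000e-01 -3.97962e+02]
card ('scene',) [ 5.88685e+02 -9.86910e+01  1.09000e-01 -3.59358e+02]
tray ('top', 'scene') [ 5.83253e+02 -8.45200e+00  1.06000e-01 -7.82136e+02]
tray ('top',) [ 5.83487e+02 -7.36200e+00  1.06000e-01 -3.99505e+02]
tray ('scene',) [ 5.83102e+02 -9.13300e+00  1.07000e-01 -3.87960e+02]
top [ 414.21289741 -242.33957594] 48.061835145868315 -0.4562607233541742
scene [ 412.31683462 -244.41818883] 48.0635375642326 2.6732350338919644
```

```bash
cat > go.py <<'E'
import sys,numpy as np
from cell import robot
from scipy.spatial.transform import Rotation as R
def st():
    s=robot.get_state();M=R.from_rotvec(s["tcp_rot"]).as_matrix()
    return s,M,np.arctan2(M[1,0],M[0,0])
def go(x,y,z,psi=None):
    "shift to TCP x,y,z with closing line at angle psi"
    s,M,phi=st();d=M.T@(np.array([x,y,z])-s["eef_pos"])/10
    th=0 if psi is None else np.degrees((phi-(psi+np.pi/2)+np.pi/2)%np.pi-np.pi/2)
    print("t",round(s["time_s"],2),"pos",s["eef_pos"].round(1),"psi",round(phi-np.pi/2,3),"gap",round(s["finger_gap"],1),"F",round(s["grasp_force"],1),"W",s["wrist_force"].round(1),"-> cm",d.round(2),"deg",round(th,1))
if __name__=="__main__": go(*map(float,sys.argv[1:]))
E
python3 go.py 563 391.5 120 -.31; python3 go.py 563 391.5 200 -.31
```

```text
t 0.8 pos [ 206.2 -536.7  231.2] psi -1.204 gap 85.2 F 0.0 W [-1.3  0.6 -0.2] -> cm [ 66.59 -73.85  11.14] deg -51.2
t 0.8 pos [ 206.2 -536.7  231.2] psi -1.204 gap 85.2 F 0.0 W [-1.3  0.6 -0.2] -> cm [ 66.59 -73.85   3.14] deg -51.2
```

```bash
python3 -m jog '[16.6,-18.4,0,0,7, 16.6,-18.4,0,0,7, 16.6,-18.4,0,0,7, 16.6,-18.4,0,0,7, 16.6,-18.4,0,0,7]' 40
python3 -m jog '[16.6,-18.4,0,0,7, 16.6,-18.4,0,0,7, 16.6,-18.4,0,0,7, 16.6,-18.4,0,0,7, 16.6,-18.4,0,0,7]' 40
python3 -m jog '[16.6,-18.4,0,0,7, 16.6,-18.4,0,0,7, 16.6,-18.4,0,0,7, 16.6,-18.4,0,0,7, 16.6,-18.4,0,0,7]' 40
python3 go.py 563 391.5 120 -.31
```

```text
time_s: 1.3
eef_pos: [295.4, -303.5, 231.4]
tcp_rot: [3.089, 0.572, 0.0]
wrist_force: [1.0, -0.6, 0.7]
finger_gap: 69.8
grasp_force: 0.0
time_s: 1.8
eef_pos: [384.3, -72.0, 231.7]
tcp_rot: [3.088, 0.573, 0.002]
wrist_force: [0.8, -1.8, -0.1]
finger_gap: 70.0
grasp_force: 0.0
time_s: 2.3
eef_pos: [473.4, 159.6, 231.5]
tcp_rot: [-3.089, -0.574, -0.001]
wrist_force: [0.4, -1.8, 0.9]
finger_gap: 70.0
grasp_force: 0.0
t 2.3 pos [473.4 159.6 231.5] psi -1.203 gap 70.0 F 0.0 W [ 0.4 -1.8  0.9] -> cm [ 16.69 -18.42  11.16] deg -51.2
```

```bash
python3 -m jog '[16.7,-18.4,7,-51.2,7, 16.7,-18.4,7,-51.2,7, 16.7,-18.4,7,-51.2,7, 16.7,-18.4,7,-51.2,7, 16.7,-18.4,7,-51.2,7]' >/dev/null
python3 go.py 563 391.5 60 -.31
```

```text
t 2.8 pos [560.5 383.6 162.9] psi -0.448 gap 70.1 F 0.0 W [ 0.5 -0.9  1.4] -> cm [ 0.82 -0.12 10.29] deg -7.9
```

```bash
python3 -m jog '[0.8,-0.1,5,-8,7, 0.8,-0.1,10,-8,7, 0.8,-0.1,10.3,-8,7, 0.8,-0.1,10.3,-8,7]' >/dev/null
python3 - <<'E'
from h import *
from go import go
n="top"
for n in C: cv2.imwrite(f"pics/{n}1.png",robot.get_image(n)[:,:,::-1])
t=cv2.imread("pics/top1.png");s=cv2.imread("pics/scene1.png")
cv2.imwrite("pics/crop1.png",np.hstack([cv2.resize(t[150:250,110:210],(400,400)),cv2.resize(s[110:210,370:470],(400,400))]))
go(563,391.5,10,-.31)
E
```

```text
t 3.3 pos [564.  389.4  63.9] psi -0.315 gap 70.3 F 0.0 W [0.2 0.7 0.4] -> cm [ 0.15 -0.18  5.39] deg -0.3
```

View pics/crop1.png

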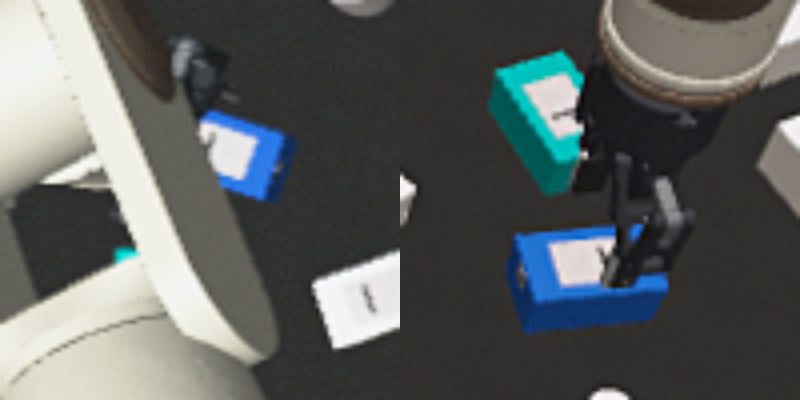

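The crop shows the fingers straddling the blue case, with one finger at about scene crop (620,270). They are clear of the turquoise look-alike at (540,120).

```bash
python3 -m jog '[0.1,-0.2,3,0,7, 0.1,-0.2,5.4,0,7, 0.1,-0.2,5.4,0,7, 0.1,-0.2,5.4,0,5, 0.1,-0.2,5.4,0,5]' 40 >/dev/null
python3 -m jog '[0,0,0,0,4.8, 0,0,0,0,4.8, 0,0,0,0,4.8]' 40
python3 go.py 581 80 150 .1
```

```text
time_s: 4.1
eef_pos: [562.5, 391.3, 9.7]
tcp_rot: [2.542, 1.846, 0.006]
wrist_force: [-0.6, -0.5, 8.6]
finger_gap: 53.3
grasp_force: 44.2
t 4.1 pos [562.5 391.3   9.7] psi -0.315 gap 53.3 F 44.2 W [-0.6 -0.5  8.6] -> cm [-28.98  11.43 -14.09] deg -23.8
```

```bash
python3 -m jog '[0,0,-4,0,4.8, 0,0,-9,0,4.8, -5,2,-12.5,0,4.8, -9.5,4,-12.5,-8,4.8, -14,6,-12.5,-16,4.8]' >/dev/null
python3 go.py 581 80 130 .1
```

```text
t 4.6 pos [574.4 250.8 134.8] psi -0.034 gap 53.5 F 43.4 W [ 1.4  0.2 -1.7] -> cm [-17.05   1.24   0.46] deg -7.7
```

```bash
python3 -m jog '[-4.5,0.4,0.2,-3,4.8, -9,0.8,0.5,-6,4.8, -13.5,1,0.5,-7.7,4.8, -17,1.2,0.5,-7.7,4.8, -17,1.2,0.5,-7.7,4.8]' >/dev/null
python3 -m jog '[0,0,3,0,4.8, 0,0,5,0,4.8, 0,0,5,0,4.8]' >/dev/null
python3 - <<'E'
from h import *
from go import go
I={n:np.ascontiguousarray(robot.get_image(n)[:,:,::-1]) for n in C}
for n in C: cv2.imwrite(f"pics/{n}2.png",I[n])
t,s=I["top"],I["scene"]
cv2.imwrite("pics/crop2.png",np.hstack([cv2.resize(t[140:220,220:300],(400,400)),cv2.resize(s[180:260,276:356],(400,400))]))
go(581,80,60,.1)
E
```

```text
t 5.5 pos [579.3  81.9  77.7] psi 0.095 gap 53.1 F 43.3 W [-1.   0.6 -2. ] -> cm [-0.21  0.15  1.77] deg -0.3
```

View pics/crop2.png

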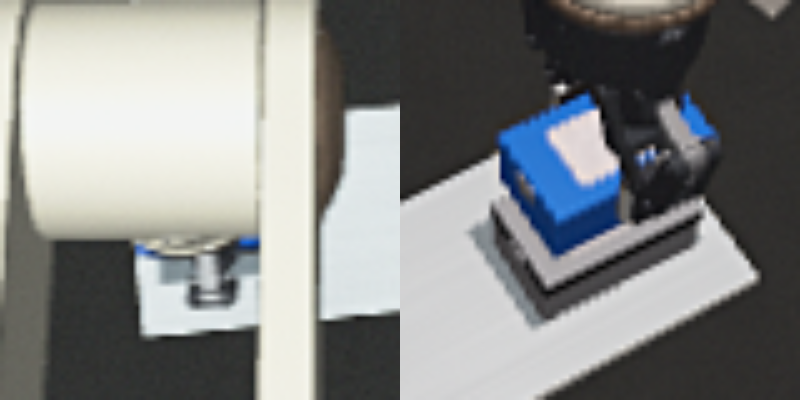

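The scene crop shows the blue case held level about 20 mm above the grey one, with its corner at (555,250). I'll measure the in-hand offset.

Run:
```python
from h import *
I={n:cv2.imread(f"pics/{n}2.png") for n in C};I0={n:cv2.imread(f"pics/{n}0.png") for n in C}
def segs(b,t): return [([-27,-45,t],[27,-45,t]),([27,-45,t],[27,-8,t]),([27,-45,b],[27,-45,t]),([-27,-45,b],[-27,-45,t]),([-27,-45,b],[27,-45,b]),([27,-45,b],[27,-8,b])]
print("held",edgefit(I,segs(68,108),(579.3,81.9,.095),("scene",)))
print("held fixed yaw",edgefit(I,segs(68,108),(579.3,81.9,.095),("scene",),.095))
for b in(I0,I):print("base",edgefit(b,segs(8,48),(580,79.5,.095),("scene",)))
```

```text
held [ 5.77822e+02  8.17210e+01  7.60000e-02 -3.34123e+02]
held fixed yaw [ 5.77420e+02  8.17920e+01  1.84000e-01 -3.32725e+02]
base [ 5.79845e+02  7.84500e+01  8.50000e-02 -3.10606e+02]
base [ 5.79934e+02  7.84690e+01  8.30000e-02 -3.07482e+02]
```

```bash
python3 go.py 581.3 78.8 58.2 .1; python3 -m jog '[-0.3,0.2,1,-0.2,4.8, -0.3,0.2,1.5,-0.2,4.8, -0.3,0.2,1.9,-0.2,4.8, -0.3,0.2,1.9,-0.2,4.8]' >/dev/null
python3 go.py 581.3 78.8 58 .1
```

```text
t 5.5 pos [579.3  81.9  77.7] psi 0.095 gap 53.1 F 43.3 W [-1.   0.6 -2. ] -> cm [-0.33  0.16  1.95] deg -0.3
t 5.9 pos [581.3  78.8  57.6] psi 0.098 gap 53.4 F 43.8 W [-0.5 -2.   1.9] -> cm [ 0.   -0.   -0.04] deg -0.1
```

```bash
python3 -m jog '[0,0,0,0,7, 0,0,0,0,7, 0,0,-4,0,7, 0,0,-8,0,7, 0,0,-11,0,7]' >/dev/null
python3 go.py 450 265 130 .341
```

```text
t 6.4 pos [581.5  78.8 169.7] psi 0.098 gap 70.2 F 0.0 W [-0.4  0.4  0.3] -> cm [ 19.82 -11.27   3.95] deg -13.9
```

```bash
python3 -m jog '[4,-2.3,1,-3,7, 8,-4.6,2,-6,7, 12,-6.9,3,-9,7, 16,-9.2,4,-12,7, 19.8,-11.3,4,-13.9,7]' >/dev/null
python3 -m jog '[0,0,3,0,7, 0,0,6,0,7, 0,0,6,0,7]' >/dev/null
python3 go.py 450 265 10 .341
python3 - <<'E'
from h import *
I={n:np.ascontiguousarray(robot.get_image(n)[:,:,::-1]) for n in C}
for n in C: cv2.imwrite(f"pics/{n}3.png",I[n])
t,s=I["top"],I["scene"]
cv2.imwrite("pics/crop3.png",np.hstack([cv2.resize(s[120:200,310:390],(400,400)),cv2.resize(s[180:260,276:356],(400,400))]))
print("base",edgefit(I,rect(27,45,48)[:0]+[([-27,-45,8],[27,-45,8]),([27,-45,8],[27,45,8]),([27,-45,8],[27,-45,48])],(580,79,.09),("scene",)))
for c in(("scene",),("top",)): print("blue",c,edgefit(I,rect(27,45,88),(580,79,.09),c))
E
```

```text
t 7.2 pos [447.4 264.4  64.2] psi 0.341 gap 70.0 F 0.0 W [-0.1  1.   0.1] -> cm [-0.03  0.3   5.42] deg 0.0
base [ 5.79560e+02  7.06720e+01  8.80000e-02 -2.87382e+02]
blue ('scene',) [ 5.80805e+02  7.89610e+01  1.00000e-01 -3.62114e+02]
blue ('top',) [ 5.81558e+02  8.02120e+01  1.05000e-01 -3.80831e+02]
```

View pics/crop3.png

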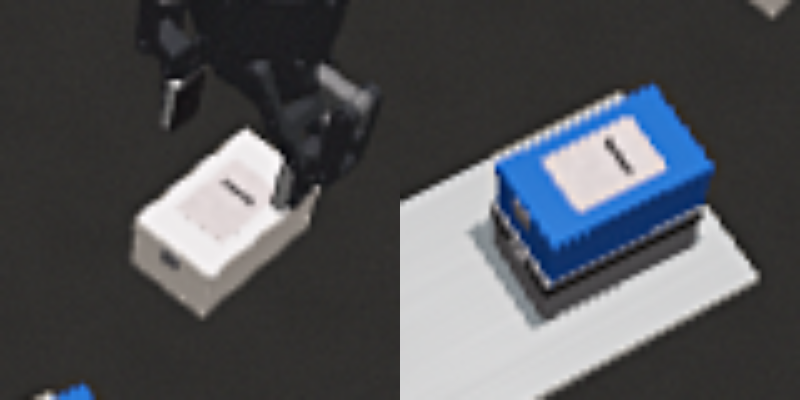

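The blue case sits squarely on the grey one, about 1 mm off. The gripper is straddling the white case at scene crop (225,210).

```bash
python3 -m jog '[0,0.3,3,0,7, 0,0.3,5.4,0,7, 0,0.3,5.4,0,7, 0,0.3,5.4,0,5, 0,0.3,5.4,0,4.8]' 40 >/dev/null
python3 -m jog '[0,0,0,0,4.8, 0,0,0,0,4.8, 0,0,0,0,4.8]' 40 >/dev/null; python3 go.py 581.3 79 160 .1
python3 -m jog '[0,0,-5,0,4.8, 0,0,-10,0,4.8, 0,0,-15,0,4.8, 0,0,-15,0,4.8]' >/dev/null; python3 go.py 581.3 79 150 .1
```

```text
t 8.1 pos [453.2 266.1  15.3] psi 0.34 gap 53.2 F 43.9 W [-1.8 -1.6 10.3] -> cm [-21.91   5.87 -14.45] deg 13.8
t 8.5 pos [454.6 266.8 171.3] psi 0.341 gap 53.2 F 45.0 W [-0.7 -0.7 -3.7] -> cm [-21.94   5.65   2.18] deg 13.8
```

```bash
python3 -m jog '[-4.5,1.1,0,3,4.8, -9,2.2,0.5,6,4.8, -13.5,3.4,1,9,4.8, -18,4.5,1.2,12,4.8, -21.9,5.6,1.2,13.8,4.8]' >/dev/null
python3 -m jog '[0,0,2,0,4.8, 0,0,3.5,0,4.8, 0,0,3.5,0,4.8, 0,0,3.5,0,4.8]' >/dev/null
python3 - <<'E'
from h import *
from go import go
I={n:np.ascontiguousarray(robot.get_image(n)[:,:,::-1]) for n in C}
for n in C: cv2.imwrite(f"pics/{n}4.png",I[n])
s=robot.get_state();x,y,z=s["eef_pos"];b=z-15.3;t=b+40
def segs(b,t): return [([-27,-45,t],[27,-45,t]),([27,-45,t],[27,-12,t]),([27,-45,b],[27,-45,t]),([-27,-45,b],[-27,-45,t]),([-27,-45,b],[27,-45,b]),([27,-45,b],[27,-12,b])]
print("bottom",b)
print("held",edgefit(I,segs(b,t),(x,y,.1),("scene",)))
print("blue same edges",edgefit(I,segs(48,88),(580.8,79,.1),("scene",)))
go(581.3,79,103.6,.1)
s=I["scene"];cv2.imwrite("pics/crop4.png",cv2.resize(s[160:260,266:366],(500,500)))
E
```

```text
bottom 102.01206117687161
held [ 5.78001e+02  7.83580e+01  6.50000e-02 -2.90805e+02]
blue same edges [ 5.80598e+02  7.79920e+01  8.60000e-02 -2.82299e+02]
t 9.5 pos [578.2  78.8 117.3] psi 0.101 gap 53.2 F 44.8 W [-0.8 -0.  -1.9] -> cm [-0.01  0.31  1.37] deg 0.0
```

View pics/crop4.png

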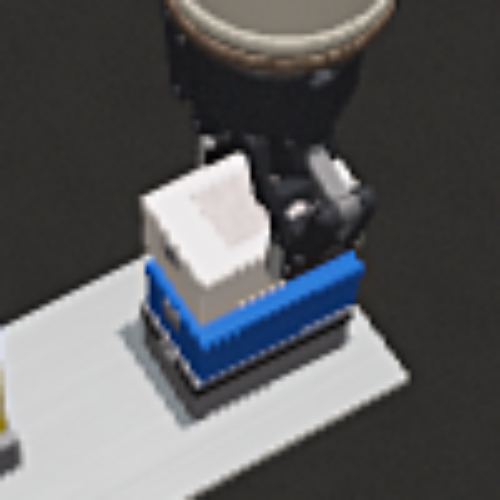

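The scene crop shows the white case hovering about 14 mm above the blue one, roughly 2.5 mm short in x. I'll correct that and lower it.

```bash
python3 -m jog '[0,0.3,0.7,-0.5,4.8, 0,0.3,1.1,-0.5,4.8, 0,0.3,1.4,-0.5,4.8, 0,0.3,1.4,-0.5,4.8]' ; 
python3 -m jog '[0,0,0,0,7, 0,0,0,0,7, 0,0,-4,0,7, 0,0,-8,0,7, 0,0,-11,0,7]' >/dev/null
python3 go.py 413.3 -243.4 180 -.462
```

```text
time_s: 9.9
eef_pos: [581.3, 78.6, 103.3]
tcp_rot: [2.097, 2.338, 0.001]
wrist_force: [-5.3, 1.2, 13.8]
finger_gap: 53.3
grasp_force: 46.8
t 10.4 pos [581.3  78.3 214.5] psi 0.108 gap 70.7 F 0.0 W [ 0.7  0.6 -0.1] -> cm [-30.17 -20.18   3.42] deg 32.7
```

```bash
python3 -m jog '[-4.1,-2.8,0,0,8, -8.2,-5.6,0,0,8, -12.3,-8.4,0,0,8, -16.4,-11.2,0,0,8, -20.5,-14,0,0,8]' >/dev/null
python3 go.py 413.3 -243.4 130 -.462
python3 -m jog '[-3,-2,2,8.2,8, -6,-4,4,16.4,8, -9.5,-6.2,6,24.6,8, -9.5,-6.2,8,32.8,8, -9.5,-6.2,8.2,32.8,8]' >/dev/null
python3 -m jog '[0,0,0,0,8, 0,0,0,0,8]' >/dev/null
python3 go.py 413.3 -243.4 66 -.462
python3 - <<'E'
from h import *
I={n:np.ascontiguousarray(robot.get_image(n)[:,:,::-1]) for n in C}
for n in C: cv2.imwrite(f"pics/{n}5.png",I[n])
for c in(("scene",),("top",)): print("white",c,edgefit(I,rect(27,45,128),(581,79,.1),c))
s=I["scene"];cv2.imwrite("pics/crop5.png",np.hstack([cv2.resize(s[150:250,130:230],(400,400)),cv2.resize(s[160:260,266:366],(400,400))]))
E
```

```text
t 10.9 pos [ 462.8 -141.9  212.2] psi 0.109 gap 79.9 F 0.0 W [ 1.9 -0.4 -0.2] -> cm [-9.55 -6.03  8.22] deg 32.7
t 11.6 pos [ 413.4 -241.4  131.3] psi -0.459 gap 80.1 F 0.0 W [-0.2 -0.3 -0.2] -> cm [-0.18  0.07  6.53] deg 0.2
white ('scene',) [ 5.80445e+02  7.81720e+01  1.04000e-01 -3.68549e+02]
white ('top',) [ 5.79781e+02  8.11340e+01  9.90000e-02 -2.71059e+02]
```

View pics/crop5.png

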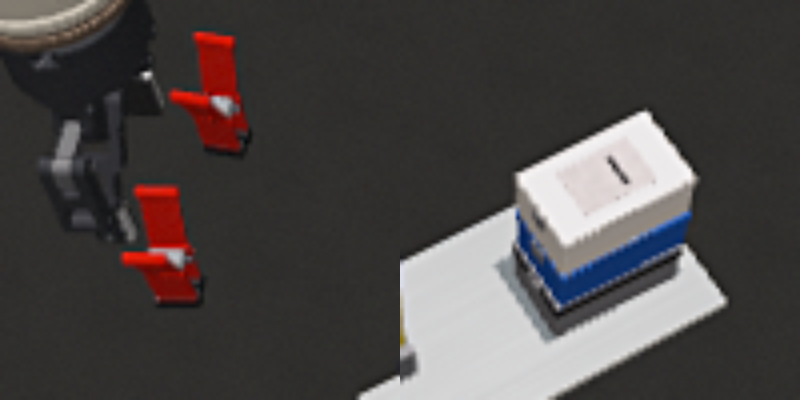

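The stack is square, with white, blue and grey within about 1 mm of each other. The gripper is above the chosen clip at scene crop (160,245).

```bash
python3 -m jog '[-0.2,0.1,3,0.2,8, -0.2,0.1,6,0.2,8, -0.2,0.1,6.5,0.2,8, -0.2,0.1,6.5,0.2,8, -0.2,0.1,6.5,0.2,7]' 35 >/dev/null
python3 go.py 413.3 -243.4 66 -.462
python3 -m jog '[0,0,0,0,6, 0,0,0,0,5, 0,0,0,0,4, 0,0,0,0,3, 0,0,0,0,2.5]' 35 >/dev/null
python3 -m jog '[0,0,0,0,2.5, 0,0,0,0,2.5, 0,0,0,0,2.5]' 35 >/dev/null
python3 - <<'E'
from h import *
from go import go
go(413.3,-243.4,66,-.462)
s=robot.get_image("scene")[:,:,::-1];t=robot.get_image("top")[:,:,::-1]
cv2.imwrite("pics/crop6.png",np.hstack([cv2.resize(s[170:250,130:210],(400,400)),cv2.resize(t[200:280,330:410],(400,400))]))
E
```

```text
t 12.2 pos [ 413.4 -244.3   66.7] psi -0.467 gap 70.2 F 0.0 W [0.8 0.3 0.2] -> cm [ 0.07 -0.05  0.07] deg -0.3
t 13.0 pos [ 413.9 -245.    67.5] psi -0.467 gap 28.2 F 33.2 W [-1.   0.7 17.7] -> cm [ 0.11 -0.12  0.15] deg -0.3
```

View pics/crop6.png

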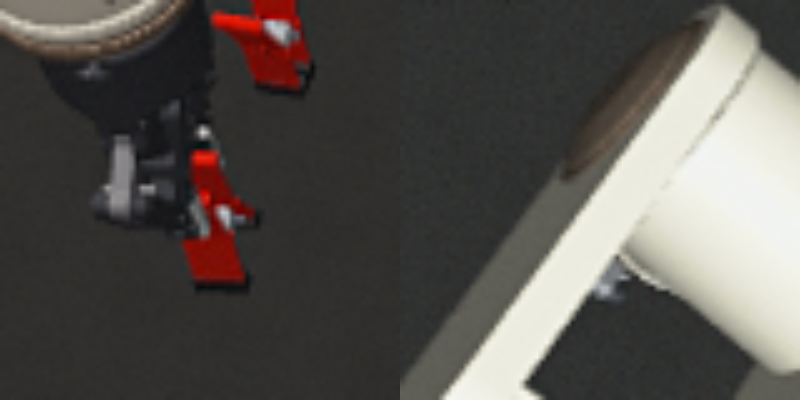

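The scene crop shows the chosen clip squeezed, with its black jaws spread at (220,285) and (255,215). Now I lift it.

```bash
python3 -m jog '[0,0,-2,0,2.5, 0,0,-6,0,2.5, 0,0,-11,0,2.5, 0,0,-16,0,2.5, 0,0,-19,0,2.5]' >/dev/null
python3 go.py 591 -98 255 .106
```

```text
t 13.6 pos [ 413.  -244.2  259.9] psi -0.467 gap 27.9 F 35.3 W [ 1.2 -0.9 -1.1] -> cm [21.07  9.3   0.52] deg -32.9
```

```bash
python3 -m jog '[4,1.8,0,-6,2.5, 8,3.6,0,-12,2.5, 12,5.4,0.2,-18,2.5, 16,7.2,0.5,-24,2.5, 20,9,0.5,-30,2.5]' >/dev/null
python3 -m jog '[0,0,0,-2.9,2.5, 0,0,0,-2.9,2.5, 0,0,0,-2.9,2.5]' >/dev/null
python3 - <<'E'
from h import *
from go import go
go(591,-98,225,.106)
I={n:np.ascontiguousarray(robot.get_image(n)[:,:,::-1]) for n in C}
for n in C: cv2.imwrite(f"pics/{n}7.png",I[n])
s,t=I["scene"],I["top"]
cv2.imwrite("pics/crop7.png",np.hstack([cv2.resize(s[170:270,200:300],(400,400)),cv2.resize(t[130:230,275:375],(400,400))]))
E
```

```text
t 14.4 pos [ 582.9 -106.3  250.7] psi 0.105 gap 27.9 F 35.3 W [ 0.6 -0.5 -0.6] -> cm [0.74 0.89 2.57] deg -0.1
```

View pics/crop7.png

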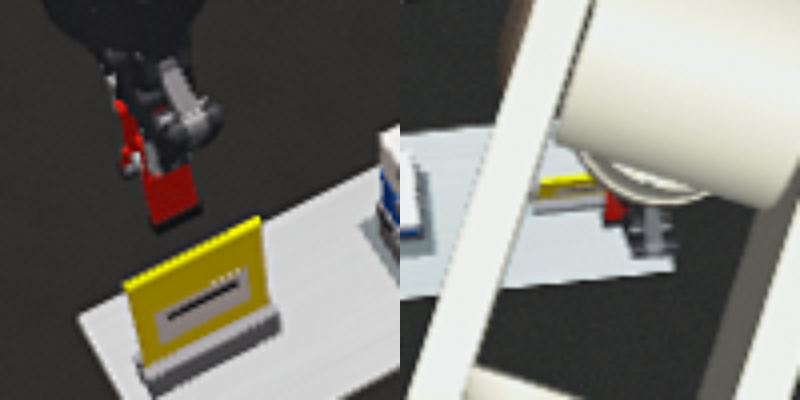

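Run:
```python
from h import *
from go import st
s,M,phi=st();p=s["eef_pos"];a=phi-np.pi/2;Rm=np.array([[np.cos(a),np.sin(a)],[-np.sin(a),np.cos(a)]])
for uv in((155,230),(203,210)):
  for z in(178,183): w=ray("scene",(200+uv[0]/4-.5,170+uv[1]/4-.5),z)[:2];print(z,w.round(1),"rel clip axes",(Rm@(w-p[:2])).round(1))
# predicted pixels (crop px) of open jaw tips if clip were centred on the TCP
P=np.array([[x,y,p[2]-67.5] for x in(26,14.5,-14.5,-26) for y in(-14,14)])
print(((proj("scene",place(P,p[0],p[1],a))+.5-[200,170])*4).round())
P=np.array([[0,-42,140],[0,42,140]]);print("card",((proj("scene",place(P,591,-98,.106))+.5-[200,170])*4).round())
```

```text
178 [ 590.1 -116.7] rel clip axes [  6.3 -10.7]
183 [ 592.9 -117.2] rel clip axes [  9.  -11.6]
178 [589.3 -88.8] rel clip axes [ 8.4 17.1]
183 [592.1 -89.5] rel clip axes [11.1 16.1]
[[165. 256.]
 [213. 233.]
 [156. 240.]
 [202. 216.]
 [131. 199.]
 [178. 176.]
 [122. 183.]
 [168. 160.]]
card [[126. 286.]
 [260. 219.]]
```

Run:
```python
from h import *
from go import st
s,M,phi=st();p=s["eef_pos"];a=phi-np.pi/2
o=p[2]-69.5
N={"bar+":[15.5,0,90],"bar-":[-15.5,0,90],"h-":[0,-14,45],"h+":[0,14,45],"j+":[26,0,2],"j-":[-26,0,2]}
P=[]
for k,v in N.items():
    ys=(-14,14) if k[0] in"bj" else (0,)
    P=np.array([[v[0],v[1]+y,v[2]+o] for y in ys]);print(k,proj("scene",place(P,p[0],p[1],a)).round(1).tolist())
im=cv2.imread("pics/scene7.png")[180:232,220:262].astype(int)
def ch(c):
    b,g,r=c
    if r>150 and g<70:return"R"
    if r>80 and g<r*.5:return"r"
    if r>130 and g>130 and b<100:return"Y"
    m=c.max()
    return "#" if m<25 else "=" if m<38 else "." if m<60 else "o" if m<110 else "O"
for i,l in enumerate(im): print(180+i,"".join(ch(c) for c in l))
```

```text
bar+ [[234.2, 208.1], [247.0, 202.0]]
bar- [[227.2, 196.5], [239.8, 190.6]]
h- [[233.1, 214.0]]
h+ [[245.3, 208.1]]
j+ [[240.9, 233.6], [252.6, 227.7]]
j- [[229.9, 215.2], [241.5, 209.5]]
180 ============================..............
181 .===========================..............
182 ..====.o..==============..................
183 ...===.ooo..=.o==========.................
184 ....==..o...==o.====#=o.=.................
185 ....===...=====.====oooo..................
186 .....o===========..oooooo=.=..............
187 ......##========....oooOOo==..............
188 ......==o========...oOOOOo#=..............
189 ......oOO#=======...oOOOOOo#=.............
190 .......OO===========oOOOOOo#=.............
191 .......oo#=====#===#.OOOOOOo=.............
192 .......o.#====.=##=..oOOOOOo#.............
193 ........o#====oooooo..OOOOOOo.............
194 ........o#====.ooo..==oOOOOOO.oO..........
195 ........rRr====...=.==.OOOOOOOOo.o........
196 ........ORRr========o..oOOOOOOo.ooo.......
197 ........orRR======.or...OOOOOOooooo.......
198 .........orr..====oo.oOooOOOOOOOooo.......
199 ..........rrrr=
[... 831 characters left out ...]
...............orrrrrrrrrrrrr.............
218 ................rrrrrrrrrrrrr.............
219 ................rrrrrrrrrrrrro............
220 ................orrrrrrrrrrrro............
221 .................rrrrrrrrrrro==...........
222 .................rrrrrrrrro.##=...........
223 .................orrrrrro.####=...........
224 ..................rrrro.####=.............
225 .................=rro.####=..............Y
226 .................==.####=..............YYY
227 ..................=###=.............oYYYYY
228 ...................#=.............oYYYYYYY
229 ................................oYYYYYYYOO
230 ..............................oYYYYYYYOOOO
231 ............................oYYYYYYYOOOOOO
```

Run:
```python
from h import *
from go import st
s,M,phi=st();p=s["eef_pos"];a=phi-np.pi/2;print(p.round(1))
for n in C:
  print(n)
  for x in(14,24): print("tip x",x,proj(n,place([[x,-11,p[2]],[x,11,p[2]],[-x,-11,p[2]],[-x,11,p[2]]],p[0],p[1],a)).round(1).tolist())
  print("unit shifts x,y,z 10mm",[(proj(n,p+d)-proj(n,p)).round(1).tolist() for d in np.eye(3)*10])
im=cv2.imread("pics/top7.png")[165:198,318:348].astype(int)
def ch(c):
    b,g,r=c
    if r>150 and g<70:return"R"
    if r>80 and g<r*.5:return"r"
    if r>130 and g>130 and b<100:return"Y"
    m=c.max()
    return "#" if m<30 else "=" if m<60 else "." if m<110 else "o" if m<180 else "O"
print("col0=318")
for i,l in enumerate(im): print(165+i,"".join(ch(c) for c in l))
o=p[2]-69.5
print(proj("top",place([[-26,-14,o+6],[-26,14,o+6],[-14.5,-14,o+2],[-14.5,14,o+2],[0,14,o+45],[0,-14,o+45]],p[0],p[1],a)).round(1).tolist())
```

```text
[ 582.7 -106.6  250.8]
scene
tip x 14 [[236.3, 212.3], [246.1, 207.5], [230.1, 202.0], [239.8, 197.3]]
tip x 24 [[238.6, 216.0], [248.5, 211.2], [227.9, 198.4], [237.6, 193.8]]
unit shifts x,y,z 10mm [[[1.8, 3.9]], [[4.6, -1.7]], [[-0.5, -2.7]]]
top
tip x 14 [[335.8, 165.6], [327.1, 166.5], [337.0, 176.5], [328.3, 177.4]]
tip x 24 [[335.4, 161.7], [326.7, 162.6], [337.4, 180.4], [328.7, 181.3]]
unit shifts x,y,z 10mm [[[-0.0, -3.9]], [[-4.0, -0.0]], [[0.4, -0.6]]]
col0=318
165 oooooooooooooOOOOOOOOOOOOOOOOO
166 oooooooooooooooOOOOOOOOOOOOOOO
167 ooooooooooooooooooOOOOOOOOOOOO
168 OooooooooooooooooooooOOOOOOOOO
169 OooOo...ooooooooooooooooOOOOOO
170 OOoOOoo..oooooooooooooooooooOO
171 OOOoOOo...OOOooooooooooooooooo
172 OOOo.OOo...oOOOOoooooooooooooo
173 OOOOooOOo.o..OOOOOOooooooooooo
174 YYYYY.oOOoo...oOOOOOOOoooooooo
175 ooooo..oOOooo...oOooOOOOOOoooo
176 oooooo...OOooooo....oOOOOOOOOo
177 ......oo..oOOOoooo.....oooooOo
178 oooooYYoor..oOOOooooo........o
179 ooooooOooRr=..oOOOOooooooooooO
180 oooooooooRrr==...ooOOOOOOOOOoo
181 ooooo...rrRrr=====.........===
182 .oooooOorrrrrr.===.oo..=======
183 OOOOOOOorRrrr.====.ooo...=====
184 OOOOOOOorrrr.===.=.ooo...=====
185 OOOOOOOo=======....ooo..======
186 OOOOOOOo.....#=....oooooo=====
187 OOOOOOOOOOOOo=ooooooooo..=====
188 OOOOOOOOOOOOO.=..=.ooo.=======
189 OOOOOOOOOOOOOo====.ooo.=======
190 OOOOOOOOOOOOOo====.oooo...====
191 OOOOOOOOOOOOOO.=..ooooo....===
192 OOOOOOOOOOOOOOo....oooo.======
193 OOOOOOOOOOOOOOO.==..o....=====
194 OOOOOOOOOOOOOOOo.oooooooo.====
195 OOOOOOOOOOOOOOOOOOOOOOOOO.====
196 OOOOOOOOOOOOOOOOOOOOOOOOOo====
197 OOOOOOOOOOOOOOOOOOOOOOOOOo====
[[336.1, 183.8], [325.7, 184.8], [335.5, 179.7], [325.1, 180.8], [325.8, 173.3], [336.6, 172.2]]
```

Run:
```python
from h import *
def ch(c):
    b,g,r=c
    if r>170 and g<70:return"R"
    if r>70 and g<r*.5:return"r"
    m=c.max()
    return "#" if m<25 else "=" if m<38 else "." if m<60 else "o" if m<110 else "O"
im=cv2.imread("pics/scene0.png")[192:230,156:188].astype(int)
print("shut, bench; col0=156")
for i,l in enumerate(im): print(192+i,"".join(ch(c) for c in l))
L=[[13,-14,0],[13,14,0],[-13,-14,0],[-13,14,0],[0,-14,45],[0,14,45],[24,-13,85],[24,13,85],[-24,-13,85],[-24,13,85]]
print(proj("scene",place(L,413.3,-243.4,-.462)).round(1).tolist())
im=cv2.resize(cv2.imread("pics/crop6.png")[:,:400],(80,80),interpolation=cv2.INTER_AREA)[25:62,30:55].astype(int)
print("open, bench; col0=160")
for i,l in enumerate(im): print(195+i,"".join(ch(c) for c in l))
L=[[26,-14,4],[26,14,4],[14.5,-14,0],[14.5,14,0],[-26,14,4],[-14.5,14,0],[0,-14,43],[0,14,43],[11.5,13,88],[-11.5,13,88]]
print(proj("scene",place(L,413.9,-245,-.467)).round(1).tolist())
```

```text
shut, bench; col0=156
192 ................................
193 ................................
194 ................................
195 ................................
196 .......orRrrrrrrrro.............
197 .......rRRRRRRRRRRr.............
198 .......rRRRRRRRRRRr.............
199 ........rrrrrrrrrrr.............
200 ........orrrrrrrrrr.............
201 .........rrrrrrrrrr.............
202 .........rrrrrrrrrr.............
203 .........orrrrrrrrro............
204 .........orrrrrrrrrr............
205 .........orrrrrrrrrr............
206 ..........rrrrrrrrrr............
207 ..........rrrrrrrrrr............
208 ..........orrrrrrrrro...........
209 ..........orrrrrrrrrr...........
210 ...........rrrrrrrrrr...........
211 ...........rRRRRRRRRRr..........
212 ..........oOOOOOOOOOrrr.........
213 ....rRRRRRRrrrrOOOOOrro.........
214 ....rRRRRRRRRRRROOOOoOo.........
215 ....rRRRRRRRRRRrOOOOooro........
216 .....rrrrrrrrrrrrOOOrrro........
217 ........orrrrrrrrrrorrrr........
218 .........orrrrrrrrrRrrrr........
219 ..........rrrrrrrrrrrrrr==......
220 ..........orrrrrrrrrrroo#.......
221 .
[... 1081 characters left out ...]
214 ====#===.ooorrOOooo..#...
215 ========.ooorrrOo.====...
216 ...==..==.oorrrrr........
217 .........rOrrrrrr........
218 ......rrrrrrrrrrr........
219 ......orrrrrrrrrro.......
220 ......orrrrrrrrrrr.......
221 .......rrrrrrrrrrr.......
222 .......orrrrrrrrrro......
223 .......orrrrrrrrrro......
224 ........rrrrrrrrrrr=.....
225 ........orrrrrrrrrr==....
226 .................o.#.....
227 .........###########.....
228 .........===========.....
229 .........................
230 .........................
231 .........................
[[167.6, 231.6], [178.3, 232.0], [168.7, 228.4], [179.4, 228.8], [181.7, 214.6], [181.3, 219.1], [165.9, 215.2], [176.8, 215.6], [171.5, 210.4], [173.2, 202.3]]
```

```bash
python3 go.py 593.5 -98 225 .106; python3 -m jog '[0.4,0.5,0,0,2.5, 0.7,1.1,0,0,2.5, 0.7,1.1,1.2,0,2.5, 0.7,1.1,2.5,0,2.5, 0.7,1.1,2.5,0,2.5]' >/dev/null
python3 -m jog '[0,0,0,0,2.5, 0,0,0,0,2.5]' >/dev/null
python3 - <<'E'
from h import *
from go import go
go(593.5,-98,190,.106)
def ch(c):
    b,g,r=c
    if r>150 and g<70:return"R"
    if r>70 and g<r*.5:return"r"
    if r>130 and g>110 and b<100:return"Y"
    m=c.max()
    return "#" if m<25 else "=" if m<38 else "." if m<60 else "o" if m<110 else "O"
for n,(x,y,w,h) in(("scene",(226,205,44,40)),("top",(300,158,48,34))):
    I=np.ascontiguousarray(robot.get_image(n)[:,:,::-1]);cv2.imwrite(f"pics/{n}8.png",I)
    print(n,"col0",x)
    for i,l in enumerate(I[y:y+h,x:x+w].astype(int)): print(y+i,"".join(ch(c) for c in l))
E
```

```text
t 14.5 pos [ 582.7 -106.6  250.8] psi 0.104 gap 27.9 F 35.3 W [-1.2 -0.2  0.3] -> cm [0.75 1.16 2.58] deg -0.1
t 15.2 pos [593.4 -98.  225.5] psi 0.106 gap 27.7 F 35.3 W [-0.9 -0.8 -0.9] -> cm [-0.    0.    3.55] deg 0.0
scene col0 226
205 .........oRRr===....===.oOOOOOOOOo..........
206 .........oRRR========o...OOOOOOOoo..........
207 ..........oRr.======.oo..oOOOOOo.oooo.......
208 ..........orrro====.ooooooOOOOOOOoooo.......
209 ...........rrrro===.ooOOOooOOOOOO.o.........
210 ...........rrrrr===.ooOOo.oOOOOOOo..........
211 ...........rrrrr.===.ooooooOOOOooo.==.......
212 ...........orrrro.======oooooOoooo=#=.......
213 ............rrrRr.=====.ooo..oooo.#=........
214 ............rrrRro#====.o.....o..==.........
215 ...........rRrRrRooo#====..=.o..#=..........
216 ...........rRrrOrooo#========.=.............
217 ...........rrOOOroOo.o======.=..............
218 ...........rroOOroooo.======................
219 ...........rroOOroooo====.==................
220 ..........=rooOOrrOoo.#.o.rr................
221 ..........#.oo.oOroOo.==rrrr................
222 ...........===..rrrOOrrrrrr
[... 2210 characters left out ...]
OOOOO......
179 OoOOOOOOOOYYYYYOOOOOOOORrRrr...oOOOooOOOOO=.....
180 OOOOOOOOOOOOOOOOOOOOOOrRRrr....oOOOooOOOOO=.....
181 oOOOOOOOOOOOOOOOOOOOOorrrr.=.o.oOOOooOOOOO=.....
182 OOOOOOOOOOOOOOOooooOOoor...=.o.oOOOooOOOOO=.....
183 OOOOOOOOOOOOOOOOOOOOOOooooo.oOooOOOOOOOOOO......
184 OOOOOOOOOOOOOOOOOOOOOOOOOOOoOOOoOOOo.oOOOOo.....
185 OOOOOOOOOOOOOOOOOOOOOOOOOOO.===ooOOo.=OOOOo.....
186 OOOOOOOOOOOOOOOOOOOOOOOOOOOo=..oOOOoo.OOOOo.....
187 OOOOOOOOOOOOOOOOOOOOOOOOOOOO.ooOOOOOoooOOOO==...
188 OOOOOOOOOOOOOOOOOOOOOOOOOOOOoooOOOOOOooOOOO=....
189 OOOOOOOOOOOOOOOOOOOOOOOOOOOOo..ooooooooOOOO=....
190 OOOOOOOOOOOOOOOOOOOOOOOOOOOOOoooOOOOOOOOOOO=....
191 OOOOOOOOOOOOOOOOOOOOOOOOOOOOOOOOOOOOOOOOOOO=....
```

Run:
```python
from h import *
a=.106;Rm=np.array([[np.cos(a),np.sin(a)],[-np.sin(a),np.cos(a)]])
c=Rm@[591,-98]
f=lambda n,uv,z:(Rm@ray(n,uv,z)[:2]-c).round(1)
print("top: back jaw outer bottom",f("top",(322.5,182.3),163),f("top",(326,182),163),"y+ edge",f("top",(321.7,179),165))
print("top: card",f("top",(318,173.9),140),f("top",(325,173.3),140))
print("scene: front jaw bottom",[f("scene",q,z) for z in(158,163) for q in((245,235.5),(255,231.5))])
print("scene: card",f("scene",(247.7,232.9),140))
```

```text
top: back jaw outer bottom [-24.9  12.1] [-25.1   2.5] y+ edge [-15.8  13.5]
top: card [ 2.4 20.3] [2.1 0.6]
scene: front jaw bottom [array([ 12.4, -12.1]), array([14.7, 11.2]), array([ 15. , -12.9]), array([17.2, 10.2])]
scene: card [ 0.5 -0.9]
```

```bash
python3 -m jog '[0,0,0.7,0,2.5, 0,0,1.4,0,2.5, 0,0,2,0,2.5, 0,0,2,0,2.5]' |grep -E "pos|force"
python3 -m jog '[0,0,0.6,0,2.5, 0,0,1.2,0,2.5, 0,0,1.5,0,2.5, 0,0,1.5,0,2.5, 0,0,1.5,0,2.5]' |grep -E "pos|force|gap"
python3 - <<'E'
from h import *
from go import go
go(593.5,-98,190,.106)
def ch(c):
    b,g,r=c
    if r>150 and g<70:return"R"
    if r>70 and g<r*.5:return"r"
    if r>130 and g>110 and b<100:return"Y"
    m=c.max()
    return "#" if m<25 else "=" if m<38 else "." if m<60 else "o" if m<110 else "O"
for n,(x,y,w,h) in(("scene",(226,214,44,36)),("top",(300,168,36,18))):
    I=np.ascontiguousarray(robot.get_image(n)[:,:,::-1]);cv2.imwrite(f"pics/{n}9.png",I)
    print(n,"col0",x)
    for i,l in enumerate(I[y:y+h,x:x+w].astype(int)): print(y+i,"".join(ch(c) for c in l))
for c in(("scene",),): print("white",edgefit({"scene":cv2.imread("pics/scene9.png")},rect(27,45,128),(580.4,78.2,.1),c))
E
```

```text
eef_pos: [593.0, -97.8, 203.9]
wrist_force: [-0.1, 0.3, -0.8]
grasp_force: 35.3
eef_pos: [593.4, -97.9, 190.3]
wrist_force: [0.6, 0.2, -0.7]
finger_gap: 27.8
grasp_force: 35.3
t 16.2 pos [593.4 -97.9 190.3] psi 0.107 gap 27.8 F 35.3 W [ 0.6  0.2 -0.7] -> cm [-0.01  0.01  0.03] deg 0.0
scene col0 226
214 ...........rRr===.ooo.===oOOOOOooO=.........
215 ...........oRRr===..====..OOOOOOOOo.........
216 ...........orRr=======.oo.oOOOOOOoooo.......
217 ............orr.=====.ooo..OOOOOO=oooo......
218 ............orrr.===.oo.oOooOOOOOooooo......
219 .............rrrr.===.oOOOo.OOOOOOoo........
220 .............rrrro===.oOOoo.oOOOOOo.........
221 .............rrrroo===.o..ooooOOooo===......
222 .............rrrRRo=====#oooooooooo==.......
223 .............orrRRr.##=#.ooo..ooo.==.....==.
224 .............rRrrrroo.===o.......=..oYY.=.OO
225 ............rrrOOOrooo#====.=====..YYYYoOOOO
226 ............rrrOOOrooo.========..YYYYYYOOOOO
227 ............rrooOOrooo=======.oYYYYYYYYOOOOO
228 .............oOoOOroOo#===..oYYYYYYYOYYOOOOO
229 ............=.o.oOrrOo.==.rrOYYYYYOYYYYOOOOO
230 ...........
[... 1075 characters left out ...]
OOOOOOOOOOOOOOOOOOOOOOOOO
171 OOOOOOOOOOOOOOOOOOOOOoOOOOOOOOOOOOOO
172 OOOOOOOOOOOOOOOOOOOOOOooOOOOOOOOOOOO
173 OOOOOOOOOOOOOOOOOOOOOOOOoOOOOOOOOOOO
174 OOOOOOOOOOOOOYYYYYYoOOOOOOooOOOOOOOO
175 OOOOOOOOOOOYYYYYYYYooOOOOOOOoooOOOOO
176 OOOOOOOOOOOOOOOOOOOYOoOOOOOOOOOOoooo
177 OOOOOOOOOOOOYOOOOoooorroOOOOOOOOOOOO
178 OOOOOOOOOYOOYOOOOOYYYORr.ooOOOOOOOOO
179 OOOOOOOOOOYYYYYOOOOOOORRr.=.ooooOOOO
180 OoOOOOOOOOOOOOOOOOOOOORRrr....oooo.o
181 OOOOOOOOOOOOOOOOOOOOOrRRRrr..oOOOooO
182 OOOOOOOOOOOOOOOOoooOorRRro.ooooOOoOO
183 OOOOOOOOOOOOOOOOOOOOOorro..ooooOOooO
184 OOOOOOOOOOOOOOOOOOOOOo..o..ooooOOOOO
185 OOOOOOOOOOOOOOOOOOOOOOOOOooOOOOOOOOo
white [ 5.80472e+02  7.81730e+01  1.02000e-01 -3.68558e+02]
```

```bash
python3 -c "
from cell import robot
print(robot.hand_in())"
```

```text
the job is handed in; nothing more can be done
None
```

The job is handed in at about 16 s of the 70 s allowed: the blue and white cases are stacked squarely on the grey one (within about 1 mm by camera), and the clip is held wide open over the middle of the card, astride it with no contact force; I did not touch the bowl, bottle or label roll, and no judging result came back.

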